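Clamp a splined arbor in the lever chuck and press its gear home

ROBOT

A 6-joint arm with a two-finger parallel gripper is mounted at the origin on the work surface. World frame = base frame: x ahead of the robot, y to its left, z up, the work surface at z = 0. Lengths are in m, angles in rad, forces in N, time in s.
With the tool pointing down it reaches from about 0.375 to 0.975 m from the base axis. Payload 3.8 kg.
Tool frame: the origin (TCP) lies on the centre line of the jaws, within the pads' length; the fingertips stand 14 mm ahead of it and the grasp point (between the pads) lies 5 mm behind it; z points along the fingers, x is the direction in which the jaws open and shut, and the axes are right-handed (so a half turn about z gives the same grasp; the last joint's range is limited). The gripper opens to 85 mm and grips with 20 to 120 N. Pads are 22 mm wide; open, the fingers measure 114 mm over their backs; the gripper's body (76 mm by 85 mm) begins 54 mm behind the grasp point. The pads swing forward as they close: fully open they stand 13 mm farther back than shut.
Start: joints at [1.075, 0.264, 1.604, -0, 1.274, -0.037], TCP at [0.299, 0.605, 0.245] pointing down, gripper open.
Joint ranges: [-2.63, 2.63], [-0.94, 2.18], [0.31, 2.57], [-1.31, 4.45], [0, 2.66], [-2.55, 2.55]. Speed limits (rad/s): [2.57, 2.57, 3.14, 3.14, 3.14, 3.14].

INTERFACE

Orientations are given as a rotation vector (axis times angle).
In Python, from workcell import bot gives the robot as it stands. The module is installed in compiled form; this text tells all that it offers.
- The arm moves only by the tool arm_command, never from a script. Its argument "steps" is one flat list of numbers, 7 for each row, row after row: the shift along the tool's x, y, z in units of 30 mm (1.0 is 30 mm), then the turn, a rotation vector about the tool's x, y, z in units of 6 degrees (1.0 is 6 degrees), then the opening, from 0 (shut) to 1 (fully open). In form: [tx, ty, tz, ax, ay, az, fingers, tx, ty, tz, ax, ay, az, fingers, ...]. A call has 1 to 10 rows; each row shifts and turns the commanded pose from where the row before left it, along the tool's axes as they then stand; what a row does not reach is not made up. A row lasts 1/8 s, in which the tool goes at most 62.5 mm and 10.7 degrees, less where a joint would pass 70% of its speed; a pose out of reach is approached as far as the arm can. A call is refused whole if a number of a shift passes 1 or a number of a turn 1, either way. A call with a gripper value outside its range is refused whole. The fingers move at their own pace and stop on an object; "squeeze" is the grip in N (left out, the last holds). Time passes only in rows, so rows that do not move let the fingers close. It gives the time, the measured TCP pose, the force and the opening at its end, in the units of the state.
- bot.read_state(): the state, without advancing time (a new reading comes with each control period).
- bot.read_camera(name): name is "scene" or "top" or "wrist"; returns a dict with "img" (400x640x3 uint8, red, green, blue), "camera_matrix" (3x3 intrinsics, pixels), "pose" (4x4, takes a point from camera to world coordinates); the wrist camera has in their place "T_tool_cam" (4x4, takes a point from camera to tool coordinates, whose origin is the TCP and whose axes are the tool frame's). Camera axes: x right, y down, z forward; pixel columns grow to the right and rows downward; lengths in m; the calibration is good to about 2 mm. A picture is of the moment at which its call begins: read the wrist's pose just before it. There is no depth.
- bot.finish_job(): hands the job in, once; it reports no verdict.
The state is a dict: "time": time; "q": joint angles; "joint_vel": joint speeds; "joint_torque": joint torques, N m; "tool_pos": TCP position; "tcp_rot": TCP orientation; "wrist_force": force on the tool from outside, world axes, zero at the start; "torque": the same for the moment, N m; "width": opening from 0.0 (shut) to 1.0 (fully open).
Only numpy, scipy, OpenCV 4.12 (cv2) and the standard library are available. Lean on these libraries where they do the work, as an engineer would, in place of code of your own. Each camera call takes 0.05 s, during which the arm holds its last target.

TASK

On the workshop bench, lock the loose splined arbor in the chuck by swinging the chuck's red-knobbed lever clockwise (seen from above) all the way round to its stop. Then pick up the yellow gear by its square aluminium hub, turn it until its four slots mesh with the arbor's four brass splines, slide it down, hub upwards, until it is fully home on the arbor's flange against the sprung blue ring, and finish while still holding it and pressing it down there, since it springs up if let go. Leave the other loose things on the bench where they are.

Things in the scene. Friction and masses are not known exactly. Their poses are not given: they have to be found in the camera images.
- chuck: lever chuck fixed to the bench: green base plate 130 x 130 x 18 mm, above it a knurled steel sleeve (62 mm diameter, up to 59 mm above the bench) and three aluminium jaws (up to 72 mm). Origin: centre of the underside of the base, on the chuck's vertical axis; z up.
- lever_knob (a point): centre of the top of the red upright post at the end of the chuck lever: a 14 mm cylinder, 75 mm from the chuck's axis, from 40 to 88 mm above the bench; a level 10 mm rod at 42 mm height joins it to the sleeve. It travels round the chuck's axis with the sleeve.
- sleeve (a joint): angle of the chuck's sleeve and lever about the vertical chuck axis (rad): grows clockwise seen from above. Starts open between 0 and 0.3; the jaws meet the arbor at about 1.0; hard stop at 1.15. It turns stiffly (0.4 N m, about 6 N at the post) and stays where it is left; the jaws are coupled to it and move inward together 3.2 mm per rad.
- arbor: loose steel arbor upright in the chuck, 1 mm of play until clamped (clamping may turn it a little). Origin: centre of its lower end, 22 mm above the bench, z up. Above the origin: 16 mm shank to 56 mm, 26 mm flange to 64, cross of 4 brass splines to 92 (arms along own x and y, 26 mm tip to tip, 7 thick, same every quarter turn), round tapered nose, 8.4 mm diameter, to 101.
- arbor_flange (a point): centre of the upper face of the arbor's flange, the seat of the gear, 86 mm above the bench.
- spring_ring (a joint): how far the blue sprung ring (40 mm outside, 30 mm inside diameter) round the arbor's flange is pressed down (m). At 0 its top stands 8 mm above the flange's seat; with the gear fully home it reads about 0.008 (end of travel 0.0095). Spring: about 4 N at first touch, 11 N at home, plus friction in the splines.
- gear: loose yellow gear, 0.18 to 0.33 kg, lying hub up. Disc 84 mm diameter, 14 thick; square aluminium hub 40 x 40 mm, sides along own x and y, top 44 mm above the underside. Cross-shaped hole through hub and disc, arms along own x and y, 28 mm tip to tip, 9 wide (1 mm clearance each side). Origin: centre of the underside, z up. Fits the same every quarter turn.
- plain_gear: bystander: loose black gear of the same diameter (84 mm) with a round steel hub and round hole, hub top 26 mm high; origin centre of its underside. It may lie on either side of the chuck, the yellow one on the other.
- screwdriver: bystander: screwdriver lying along its x, wooden handle; origin near its middle.
- hammer: bystander: hammer lying along its x; origin near its middle.
- jar: bystander: closed amber glass jar, 68 mm diameter, 100 mm high; origin centre of its underside.
- brush_tin: bystander: terracotta-coloured tin, 72 mm diameter, with two paint brushes standing in it, 195 mm high in all; origin centre of its underside.
- offcut: bystander: wooden offcut 150 x 45 x 28 mm lying flat; origin centre of its underside.
- flange: bystander: copper-coloured disc of 90 mm diameter with a dark boss, 26 mm high; origin centre of its underside.
Not all that is in view belongs to the job. There is more than one size of the chuck; the job needs the smallest.

How it is judged:
By the outcome, as a careful person would: the job done as asked, in the order asked, and still so for the second after the job is handed in, while the arm keeps its last pose, push and grip.
It also fails if it takes over 53 s, if anything falls off the work surface, if the arm or the gripper's body presses on something with over 40 N, if the wrist force passes 120 N, or if a joint passes its speed limit or range.

## Working session

There is one attempt and no reset: what is moved stays moved. The work goes in short steps, Python scripts to look and compute and a tool call to move; the robot and the scene stay as the last step left them, time stands still between calls to the robot, and variables do not carry over. Pictures are saved under pics/ and viewed, and the job is handed in when it is done.

Besides the shell and the picture viewer there is one more tool, called as name(argument=value, ...) on one line, values as JSON. arm_command: Moves the arm, as the interface text tells. Its arguments: {"type":"object","properties":{"steps":{"type":"array","items":{"type":"number"}},"squeeze":{"type":"number"}},"required":["steps"]}

```bash
mkdir -p pics; python3 - <<'E'
from workcell import bot
import cv2,numpy as np
s=bot.read_state();print(s)
for n in["scene","top","wrist"]:
    c=bot.read_camera(n);cv2.imwrite(f"pics/{n}0.png",c["img"][:,:,::-1]);np.savez(f"{n}0.npz",**{k:v for k,v in c.items()})
    print(n,c["camera_matrix"].tolist(),np.round(c.get("pose",c.get("T_tool_cam")),4).tolist())
E
```

```text
{'time': 0.0, 'q': array([ 1.07512104e+00,  2.64730767e-01,  1.60540641e+00, -3.71124211e-06,
        1.27370907e+00, -3.68985558e-02]), 'joint_vel': array([-0.0015779 ,  0.00055811,  0.00139235,  0.00188352,  0.00118682,
       -0.00031183]), 'joint_torque': array([ 1.94418353e-04, -5.15097141e+01, -3.67319119e+01, -9.22464051e-05,
        1.26981319e-02,  4.06296283e-05]), 'tool_pos': array([0.2985846 , 0.60456792, 0.24395959]), 'tcp_rot': array([ 2.66741354,  1.65754551, -0.00306973]), 'wrist_force': array([-0.33720525,  0.08014783,  0.40086943]), 'torque': array([ 0.01669567,  0.04758651, -0.0132842 ]), 'width': 0.9950499049204367}
scene [[459.4334700482462, 0.0, 324.3740082597644], [0.0, 459.4334700482462, 192.82337497359867], [0.0, 0.0, 1.0]] [[-0.6856, 0.3996, -0.6085, 1.3646], [0.728, 0.3806, -0.5703, 0.8048], [0.0037, -0.8339, -0.5518, 0.87], [0.0, 0.0, 0.0, 1.0]]
top [[368.04491672090256, 0.0, 320.2622384210674], [0.0, 368.04491672090256, 198.2214405149884], [0.0, 0.0, 1.0]] [[-0.0284, -0.9923, 0.1206, 0.3528], [-0.9996, 0.0284, -0.0018, -0.0031], [-0.0016, -0.1206, -0.9927, 1.2393], [0.0, 0.0, 0.0, 1.0]]
wrist [[327.59623672472475, 0.0, 322.3342479781183], [0.0, 327.59623672472475, 203.12689211097072], [0.0, 0.0, 1.0]] [[1.0, 0.0005, 0.0003, -0.0007], [-0.0006, 0.9556, 0.2947, -0.0766], [-0.0002, -0.2947, 0.9556, -0.1296], [0.0, 0.0, 0.0, 1.0]]
```

View pics/scene0.png

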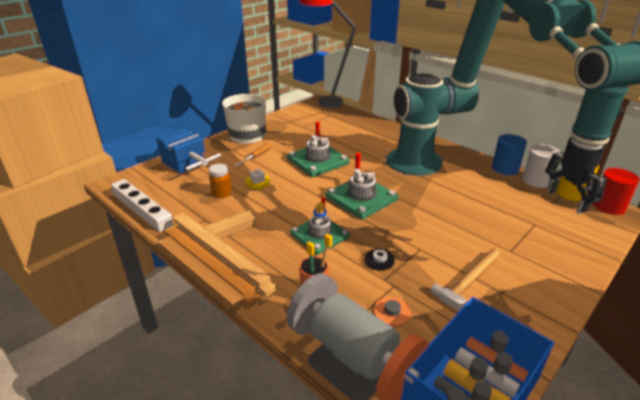

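View pics/top0.png

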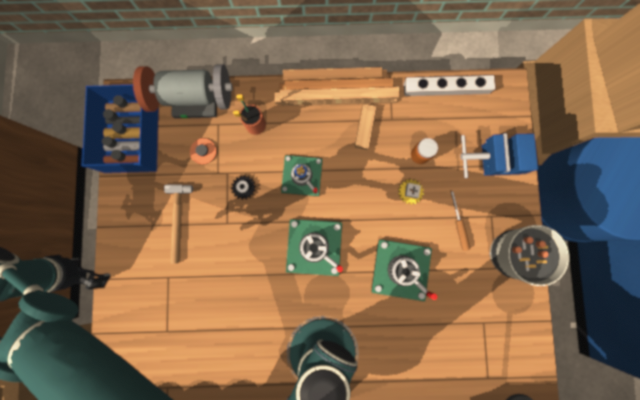

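View pics/wrist0.png

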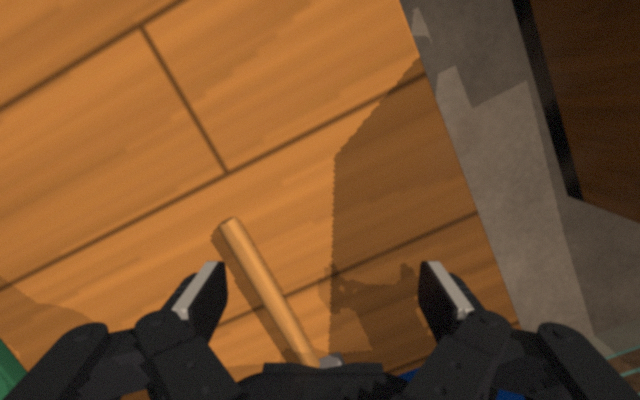

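The top view shows three green chucks at (302,175), (314,247) and (403,268). The first looks smallest at about 40 px, or 130 mm, and it holds the blue-ringed arbor. The yellow gear is at (412,191). Its possible lookalikes are the black gear at (243,187) and the copper flange at (204,150). Next I'll take close crops and measure.

```bash
cat > h.py <<'E'
import numpy as np,cv2
from scipy.spatial.transform import Rotation as R
def load(n):
    d=np.load(n,allow_pickle=True);return {k:d[k] for k in d}
def ray(c,uv,T=None):
    T=c["pose"] if T is None else T
    K=c["camera_matrix"];d=T[:3,:3]@np.linalg.inv(K)@np.array([uv[0],uv[1],1.]);return T[:3,3],d/np.linalg.norm(d)
def onz(c,uv,z,T=None):
    o,d=ray(c,uv,T);return o+d*(z-o[2])/d[2]
def proj(c,p,T=None):
    T=c["pose"] if T is None else T
    q=T[:3,:3].T@(np.asarray(p)-T[:3,3]);k=c["camera_matrix"]@q;return k[:2]/k[2]
def tri(rs):
    A=np.zeros((3,3));b=np.zeros(3)
    for o,d in rs:
        P=np.eye(3)-np.outer(d,d);A+=P;b+=P@o
    x=np.linalg.solve(A,b);return x,[np.linalg.norm((np.eye(3)-np.outer(d,d))@(x-o)) for o,d in rs]
def wT(s,c):
    T=np.eye(4);T[:3,:3]=R.from_rotvec(s["tcp_rot"]).as_matrix();T[:3,3]=s["tool_pos"];return T@c["T_tool_cam"]
def crop(img,x0,y0,x1,y1,f,name):
    cv2.imwrite(name,cv2.resize(img[y0:y1,x0:x1,::-1],None,fx=f,fy=f,interpolation=cv2.INTER_CUBIC))
E
python3 - <<'E'
from h import *
t=load("top0.npz");s=load("scene0.npz")
a=cv2.resize(t["img"][145:215,260:440],None,fx=4.4,fy=4.4,interpolation=cv2.INTER_CUBIC)
b=cv2.resize(s["img"][160:260,220:400],None,fx=4.4,fy=4.4,interpolation=cv2.INTER_CUBIC)[:280]
cv2.imwrite("pics/c1.png",np.vstack([a,b])[:,:,::-1])
def blobs(im,lo,hi,mn):
    h=cv2.cvtColor(im,cv2.COLOR_RGB2HSV);m=cv2.inRange(h,lo,hi)
    n,l,st,ce=cv2.connectedComponentsWithStats(m)
    return [(ce[i].round(1).tolist(),st[i].tolist()) for i in range(1,n) if st[i][4]>mn],l
for nm,c in(("top",t),("scene",s)):
    g,_=blobs(c["img"],(60,90,40),(90,255,200),300);print(nm,"green",g)
    y,_=blobs(c["img"],(24,130,120),(34,255,255),15);print("yellow",y)
    r,_=blobs(c["img"],(0,180,100),(4,255,255),8);print("red",r)
E
```

```text
top green [([300.7, 174.7], [284, 157, 36, 37, 568]), ([312.7, 245.8], [288, 221, 52, 53, 1376]), ([398.6, 268.2], [374, 242, 55, 56, 1350])]
yellow [([411.9, 200.5], [409, 199, 7, 4, 22])]
red [([339.7, 268.5], [338, 266, 5, 6, 22]), ([431.9, 295.5], [427, 292, 10, 8, 49])]
scene green [([477.6, 38.4], [454, 0, 51, 82, 1723]), ([557.8, 17.1], [514, 0, 81, 51, 1868]), ([609.3, 88.9], [574, 30, 66, 109, 2914]), ([429.0, 104.0], [408, 85, 41, 38, 971]), ([464.6, 100.6], [452, 90, 25, 22, 349]), ([415.2, 152.4], [388, 127, 52, 47, 1543]), ([317.7, 162.1], [288, 149, 60, 27, 626]), ([361.5, 200.3], [327, 183, 70, 35, 923])]
yellow []
red [([316.7, 1.5], [302, 0, 30, 5, 118]), ([317.4, 128.5], [317, 123, 2, 12, 21]), ([357.4, 159.8], [356, 153, 4, 15, 44]), ([618.9, 189.8], [600, 168, 40, 46, 1177])]
```

View pics/c1.png

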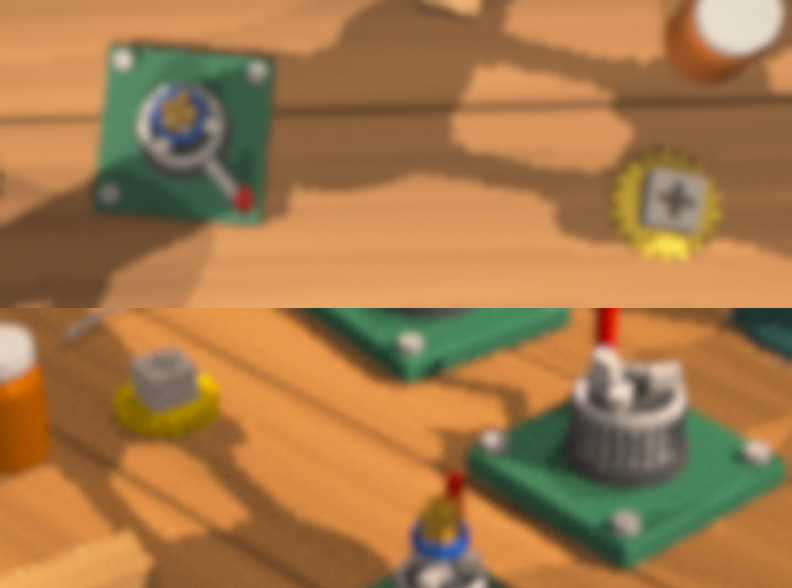

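The crop shows the small chuck's base corners at crop (110,42), (275,60), (262,225) and (93,212). Its red knob is at about (244,197). The gear's square hub top, with the cross-shaped hole, is centred at crop (677,200).

```bash
python3 - <<'E'
from h import *
t=load("top0.npz")
P=lambda x,y:(x/4.4+260-.4,y/4.4+145-.4)
cs=[onz(t,P(*p),.018) for p in[(110,42),(275,60),(262,225),(93,212)]]
print(np.round(cs,3)); print("chuck",np.mean(cs,0),[np.linalg.norm(cs[i]-cs[i-1]) for i in range(4)])
print("arbor top ~", onz(t,P(182,108),.12), "ring",onz(t,P(180,116),.094))
k=onz(t,P(244,199),.08);c=np.mean(cs,0);print("knob",k,np.linalg.norm((k-c)[:2]),np.degrees(np.arctan2(*(k-c)[1::-1])))
print("gear hub", onz(t,P(676,200),.044))
h=[onz(t,P(*p),.044) for p in[(650,166),(710,176),(702,236),(640,226)]]
print(np.round(h,3),np.mean(h,0),[np.degrees(np.arctan2(*(h[i]-h[i-1])[1::-1])) for i in range(4)])
for n,p in(("jar",(425,148,.1)),("sdriver",(463,233,.02)),("tin",(250,112,.07)),("black",(243,187,.02)),("big2",(312,247,.018)),("big3",(402,268,.018)),("off",(366,127,.028))): print(n,onz(t,p[:2],p[2]).round(3))
E
```

```text
[[ 0.655  0.111  0.018]
 [ 0.637 -0.015  0.018]
 [ 0.51  -0.002  0.018]
 [ 0.523  0.126  0.018]]
chuck [0.58140952 0.05512135 0.018     ] [np.float64(0.13277426133537268), np.float64(0.12801151083599563), np.float64(0.12845857174951897), np.float64(0.12904252182963216)]
arbor top ~ [0.58108023 0.05194648 0.12      ] ring [0.58057571 0.05479122 0.094     ]
knob [0.52102891 0.01056614 0.08      ] 0.07503989463169167 -143.57616425452292
gear hub [ 0.51628751 -0.31082578  0.044     ]
[[ 0.542 -0.293  0.044]
 [ 0.534 -0.337  0.044]
 [ 0.489 -0.329  0.044]
 [ 0.498 -0.283  0.044]] [ 0.51559875 -0.31041058  0.044     ] [np.float64(-12.553665779466161), np.float64(-101.27048913393676), np.float64(169.02014005192126), np.float64(79.08202995539607)]
jar [ 0.642 -0.342  0.1  ]
sdriver [ 0.372 -0.473  0.02 ]
tin [0.788 0.218 0.07 ]
black [0.546 0.252 0.02 ]
big2 [0.34  0.026 0.018]
big3 [ 0.264 -0.266  0.018]
off [ 0.739 -0.167  0.028]
```

```bash
cat > plan.py <<'E'
from h import *
def az(rot):
    x=R.from_rotvec(rot).as_matrix()[:,0];return np.degrees(np.arctan2(x[1],x[0]))
def plan(pos,a,tgt,ta,n):
    """rows (tx,ty,tz,az) tool-down assumed; a,ta tool x azimuth deg"""
    rows=[];p=np.array(pos,float);d=(np.array(tgt)-p)/n;da=(ta-a)/n
    for i in range(n):
        r=np.radians(a);ex=np.array([np.cos(r),np.sin(r),0]);ey=np.array([np.sin(r),-np.cos(r),0])
        rows.append([round(d@ex/.03,2),round(d@ey/.03,2),round(-d[2]/.03,2),round(-da/6,2)]);a+=da
    return rows
E
python3 - <<'E'
from plan import *; from workcell import bot
s=bot.read_state();a=az(s["tcp_rot"]);print(a)
for r in plan(s["tool_pos"],a,[.521,.011,.2],126.4,20):print(r)
E
```

```text
63.711900520016364
[np.float64(-0.72), np.float64(0.77), np.float64(0.07), np.float64(-0.52)]
[np.float64(-0.76), np.float64(0.73), np.float64(0.07), np.float64(-0.52)]
[np.float64(-0.8), np.float64(0.69), np.float64(0.07), np.float64(-0.52)]
[np.float64(-0.84), np.float64(0.64), np.float64(0.07), np.float64(-0.52)]
[np.float64(-0.87), np.float64(0.6), np.float64(0.07), np.float64(-0.52)]
[np.float64(-0.9), np.float64(0.55), np.float64(0.07), np.float64(-0.52)]
[np.float64(-0.93), np.float64(0.5), np.float64(0.07), np.float64(-0.52)]
[np.float64(-0.96), np.float64(0.44), np.float64(0.07), np.float64(-0.52)]
[np.float64(-0.98), np.float64(0.39), np.float64(0.07), np.float64(-0.52)]
[np.float64(-1.0), np.float64(0.34), np.float64(0.07), np.float64(-0.52)]
[np.float64(-1.02), np.float64(0.28), np.float64(0.07), np.float64(-0.52)]
[np.float64(-1.03), np.float64(0.23), np.float64(0.07), np.float64(-0.52)]
[np.float64(-1.04), np.float64(0.17), np.float64(0.07), np.float64(-0.52)]
[np.float64(-1.05), np.float64(0.11), np.float64(0.07), np.float64(-0.52)]
[np.float64(-1.06), np.float64(0.05), np.float64(0.07), np.float64(-0.52)]
[np.float64(-1.06), np.float64(-0.0), np.float64(0.07), np.float64(-0.52)]
[np.float64(-1.05), np.float64(-0.06), np.float64(0.07), np.float64(-0.52)]
[np.float64(-1.05), np.float64(-0.12), np.float64(0.07), np.float64(-0.52)]
[np.float64(-1.04), np.float64(-0.18), np.float64(0.07), np.float64(-0.52)]
[np.float64(-1.03), np.float64(-0.23), np.float64(0.07), np.float64(-0.52)]
```

arm_command(steps=[-0.72,0.77,0,0,0,-0.5,0.6,-0.76,0.73,0,0,0,-0.5,0.6,-0.8,0.69,0,0,0,-0.5,0.6,-0.84,0.64,0,0,0,-0.5,0.6,-0.87,0.6,0,0,0,-0.5,0.6,-0.9,0.55,0,0,0,-0.5,0.6,-0.93,0.5,0,0,0,-0.5,0.6,-0.96,0.44,0,0,0,-0.5,0.6,-0.98,0.39,0,0,0,-0.5,0.6,-1,0.34,0,0,0,-0.5,0.6])

```text
time: 1.4
tool_pos: [0.4074, 0.3066, 0.245]
tcp_rot: [-2.146, -2.294, 0.001]
wrist_force: [-0.6, -0.1, 0.2]
width: 0.6
```

arm_command(steps=[-1,0.28,0.1,0,0,-0.55,0.6,-1,0.23,0.1,0,0,-0.55,0.6,-1,0.17,0.1,0,0,-0.55,0.6,-1,0.11,0.1,0,0,-0.55,0.6,-1,0.05,0.1,0,0,-0.55,0.6,-1,0,0.1,0,0,-0.55,0.6,-1,-0.06,0.1,0,0,-0.55,0.6,-1,-0.12,0.1,0,0,-0.55,0.6,-1,-0.18,0.1,0,0,-0.55,0.6,-1,-0.23,0.1,0,0,-0.5,0.6])

```text
time: 2.65
tool_pos: [0.5112, 0.0209, 0.2149]
tcp_rot: [-1.414, -2.805, 0.0]
wrist_force: [-0.3, -0.6, 0.5]
width: 0.6
```

```bash
cat > snap.py <<'E'
import sys;from plan import *;from workcell import bot
def snap(tag,cams=("wrist","top")):
    s=bot.read_state();out={}
    print(round(s["time"],2),s["tool_pos"].round(4),"az",round(az(s["tcp_rot"]),2),"tilt",R.from_rotvec(s["tcp_rot"]).as_matrix()[:,2].round(3),"F",s["wrist_force"].round(1),"w",round(s["width"],3))
    for n in cams:
        s=bot.read_state();c=bot.read_camera(n)
        if n=="wrist":c["pose"]=wT(s,c)
        cv2.imwrite(f"pics/{n}_{tag}.png",c["img"][:,:,::-1]);np.savez(f"{n}_{tag}.npz",**c);out[n]=c
    return s,out
if __name__=="__main__":snap(sys.argv[1],sys.argv[2:] or ("wrist",))
E
python3 snap.py 1 wrist
```

```text
2.65 [0.5112 0.0209 0.2149] az 126.51 tilt [-0.  0. -1.] F [-0.3 -0.6  0.5] w 0.6
```

View pics/wrist_1.png

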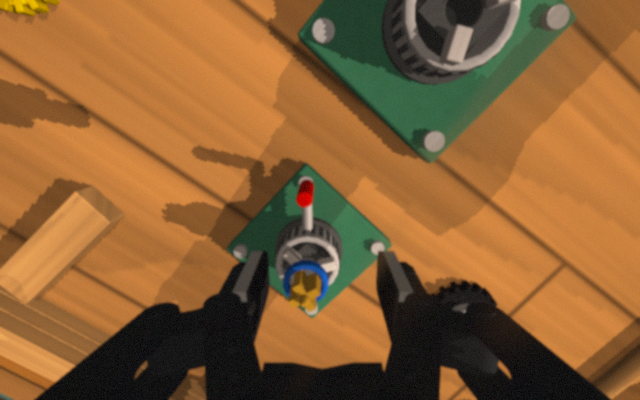

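```bash
python3 - <<'E'
from plan import *
c=load("wrist_1.npz");crop(c["img"],220,150,400,330,3.3,"pics/c2.png")
h=cv2.cvtColor(c["img"],cv2.COLOR_RGB2HSV)
m=(cv2.inRange(h,(0,160,80),(6,255,255))|cv2.inRange(h,(174,160,80),(180,255,255)));m[:160]=0
v,u=np.nonzero(m);print(u.min(),u.max(),v.min(),v.max(),len(u))
E
```

```text
296 313 181 207 347
```

View pics/c2.png

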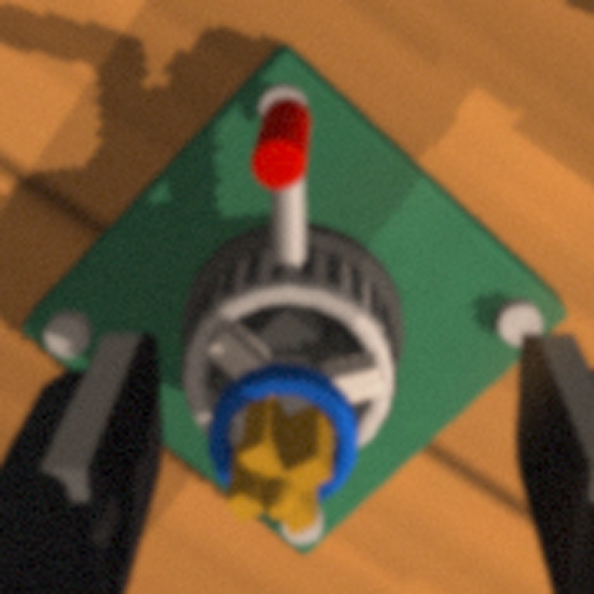

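```bash
python3 - <<'E'
from plan import *
c=load("wrist_1.npz");P=lambda x,y:(x/3.3+220-.35,y/3.3+150-.35)
k=onz(c,P(279,163),.088);ring=onz(c,P(285,437),.094)
cs=[onz(c,P(*p),.018) for p in[(286,45),(565,312),(305,553),(22,326)]]
ch=np.mean(cs,0);print("knob",k,"ring",ring,"chuck",ch,[np.linalg.norm(cs[i]-cs[i-1]).round(4) for i in range(4)])
for q in(ring,ch,[.5814,.0551,0]):
    d=(k-q)[:2];print(np.hypot(*d),np.degrees(np.arctan2(d[1],d[0])))
print("nose",onz(c,P(258,480),.123))
E
```

```text
knob [0.51876694 0.00932301 0.088     ] ring [0.57706711 0.05339644 0.094     ] chuck [0.57810975 0.05365786 0.018     ] [np.float64(0.1288), np.float64(0.1266), np.float64(0.1268), np.float64(0.1277)]
0.0730847264123361 -142.91166311667922
0.0740752861176586 -143.23669324174514
0.07757855961141265 -143.8378358626708
nose [0.57532096 0.04600755 0.123     ]
```

arm_command(steps=[-0.23,-0.01,0.8,0,0,0,0.5,-0.23,-0.01,0.8,0,0,0,0.5,0,0,0.8,0,0,0,0.5,0,0,0.8,0,0,0,0.5,0,0,0.8,0,0,0,0.5,0,0,0.76,0,0,0,0.5,0,0,0,0,0,0,0.5])

```text
time: 3.58
tool_pos: [0.5166, 0.0107, 0.0704]
tcp_rot: [-1.414, -2.8, 0.003]
wrist_force: [-0.7, -0.0, 0.1]
width: 0.498
```

```bash
python3 snap.py 2 wrist
```

```text
3.58 [0.5166 0.0107 0.0704] az 126.4 tilt [-0.005  0.    -1.   ] F [-0.7 -0.   0.1] w 0.498
```

View pics/wrist_2.png

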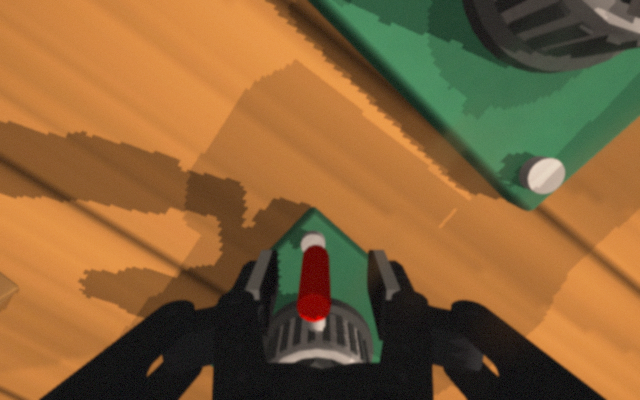

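arm_command(steps=[0,0,0,0,0,0,0,0,0,0,0,0,0,0,0,0,0,0,0,0,0,0,0,0,0,0,0,0], squeeze=40)

```text
time: 4.12
tool_pos: [0.5202, 0.0101, 0.0739]
tcp_rot: [1.415, 2.802, 0.001]
wrist_force: [0.0, -1.8, 5.9]
width: 0.149
```

```bash
python3 snap.py 3 wrist
```

```text
4.12 [0.5202 0.0101 0.0739] az 126.41 tilt [ 0.003 -0.    -1.   ] F [ 0.  -1.8  5.9] w 0.149
```

View pics/wrist_3.png

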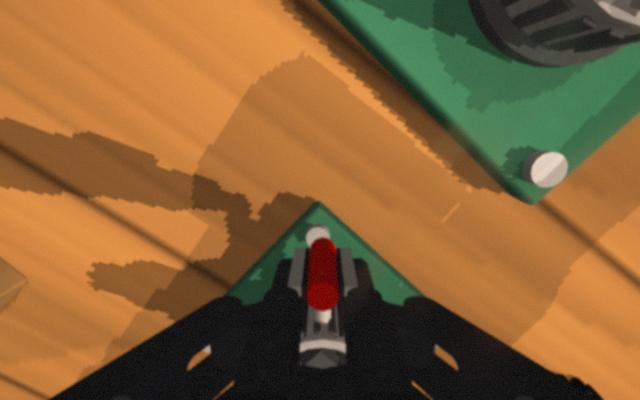

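arm_command(steps=[0.22,0.01,0,0,0,0.83,0,0.22,0.01,0,0,0,0.83,0,0.22,0.01,0,0,0,0.83,0,0.22,0.01,0,0,0,0.83,0])

```text
time: 4.68
tool_pos: [0.509, 0.033, 0.074]
tcp_rot: [1.88, 2.512, 0.001]
wrist_force: [1.3, -5.6, 4.2]
width: 0.146
```

```bash
python3 snap.py 4 wrist;python3 - <<'E'
import numpy as np
from workcell import bot
s=bot.read_state();d=s["tool_pos"][:2]-[.579,.054];print(np.hypot(*d),np.degrees(np.arctan2(d[1],d[0])),s["torque"])
E
```

```text
4.67 [0.509 0.033 0.074] az 106.36 tilt [ 0.004 -0.002 -1.   ] F [ 1.3 -5.6  4.2] w 0.146
0.07311845329281053 -163.8854407083845 [-0.52296309 -0.12737754 -0.10460488]
```

arm_command(steps=[0.22,0.01,0,0,0,0.83,0,0.22,0.01,0,0,0,0.83,0,0.22,0.01,0,0,0,0.83,0,0.22,0.01,0,0,0,0.83,0,0.18,0.01,0,0,0,0.67,0])

```text
time: 5.35
tool_pos: [0.5067, 0.0645, 0.0739]
tcp_rot: [2.359, 2.069, 0.002]
wrist_force: [2.0, -7.4, 5.4]
width: 0.149
```

arm_command(steps=[0.15,0.01,0,0,0,0.5,0,0.13,0.01,0,0,0,0.5,0])

```text
time: 5.6
tool_pos: [0.5082, 0.0725, 0.0739]
tcp_rot: [2.464, 1.943, 0.001]
wrist_force: [-0.1, -7.4, 6.8]
width: 0.147
```

```bash
python3 snap.py 5 wrist;python3 - <<'E'
import numpy as np
from workcell import bot
s=bot.read_state();d=s["tool_pos"][:2]-[.579,.054];print(np.hypot(*d),np.degrees(np.arctan2(d[1],d[0])),s["torque"])
E
```

```text
5.6 [0.5082 0.0725 0.0739] az 76.53 tilt [ 0.003 -0.002 -1.   ] F [-0.1 -7.4  6.8] w 0.147
0.07311931977815807 165.07333174945612 [-0.92397805 -0.04776805 -0.08641156]
```

arm_command(steps=[0.13,0.01,0,0,0,0.5,0,0.13,0.01,0,0,0,0.5,0])

```text
time: 5.9
tool_pos: [0.5096, 0.0772, 0.0738]
tcp_rot: [2.557, 1.814, -0.008]
wrist_force: [-5.2, -25.6, 14.6]
width: 0.143
```

arm_command(steps=[0.13,0.01,0,0,0,0.5,0])

```text
time: 6.02
tool_pos: [0.51, 0.0772, 0.0737]
tcp_rot: [2.598, 1.748, -0.017]
wrist_force: [-7.7, -41.4, 16.8]
width: 0.15
```

arm_command(steps=[0.08,0.0,0,0,0,0.3,0])

```text
time: 6.15
tool_pos: [0.5102, 0.0772, 0.0737]
tcp_rot: [2.623, 1.707, -0.022]
wrist_force: [-9.5, -46.2, 19.9]
width: 0.152
```

The lever has stopped moving: force rose from 25 to 46 N with no travel. It has turned about 0.97 rad. I'll push briefly a little harder to tell the hard stop from jaw contact.

arm_command(steps=[0.15,0,0,0,0,0,0,0.15,0,0,0,0,0,0], squeeze=60)

```text
time: 6.4
tool_pos: [0.5103, 0.0778, 0.0736]
tcp_rot: [2.613, 1.71, -0.046]
wrist_force: [-20.2, -78.2, 35.0]
width: 0.143
```

```bash
python3 snap.py 6 wrist top scene;python3 - <<'E'
import numpy as np
from h import *
from workcell import bot
s=bot.read_state();d=s["tool_pos"][:2]-[.579,.054];print(np.hypot(*d),np.degrees(np.arctan2(d[1],d[0])),s["torque"])
a=load("wrist_6.npz")["img"];b=load("top_6.npz")["img"];c=load("scene_6.npz")["img"]
A=cv2.resize(a[180:400,180:460],(560,440));
B=cv2.resize(b[150:205,275:335],(240,220),interpolation=cv2.INTER_CUBIC);C=cv2.resize(c[190:250,290:350],(240,220),interpolation=cv2.INTER_CUBIC)
cv2.imwrite("pics/c6.png",np.hstack([A,np.vstack([B,C])])[:,:,::-1])
E
```

```text
6.4 [0.5103 0.0778 0.0736] az 66.4 tilt [-0.014 -0.032 -0.999] F [-20.2 -78.2  35. ] w 0.143
0.07265487931288814 161.01172213025785 [-10.65302048   2.62697941   0.19666199]
```

View pics/c6.png

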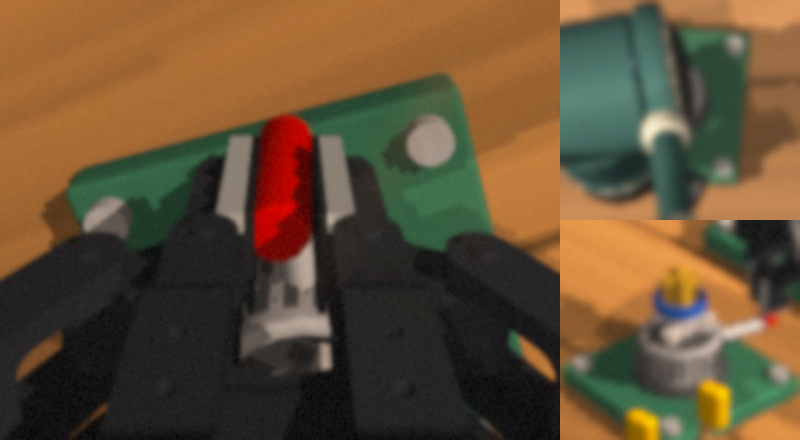

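arm_command(steps=[-0.25,0,0,0,0,0,0,-0.15,0,0,0,0,0,0.4,0,0,0,0,0,0,0.5,0,0,0,0,0,0,0.5,0,0,0,0,0,0,0.5], squeeze=40)

```text
time: 7.18
tool_pos: [0.5106, 0.085, 0.0723]
tcp_rot: [-2.637, -1.707, 0.0]
wrist_force: [-0.3, 0.2, -0.3]
width: 0.501
```

```bash
python3 snap.py 7 wrist
```

```text
7.17 [0.5106 0.085  0.0723] az 65.82 tilt [-0.  0. -1.] F [-0.3  0.2 -0.3] w 0.501
```

View pics/wrist_7.png

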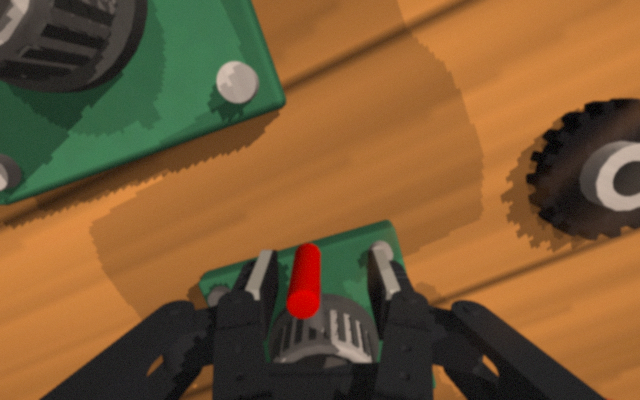

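arm_command(steps=[0,0,0,0,0,0,0.8,0,0,-1,0,0,0,0.9,0,0,-1,0,0,0,1,0,0.85,-1,0,0,0,1,0,0.85,-0.1,0,0,0,1,0,0.85,0,0,0,0,1,0,0.85,0,0,0,0,1,0,0.85,0,0,0,0,1,0,0.85,0,0,0,0,1,0,0,0,0,0,0,1])

```text
time: 8.48
tool_pos: [0.6514, 0.0209, 0.1652]
tcp_rot: [2.639, 1.704, 0.0]
wrist_force: [-0.4, 0.0, 0.4]
width: 1.006
```

```bash
python3 snap.py 8 wrist top
```

```text
8.47 [0.6514 0.0209 0.1652] az 65.71 tilt [ 0. -0. -1.] F [-0.4  0.   0.4] w 1.006
```

View pics/wrist_8.png

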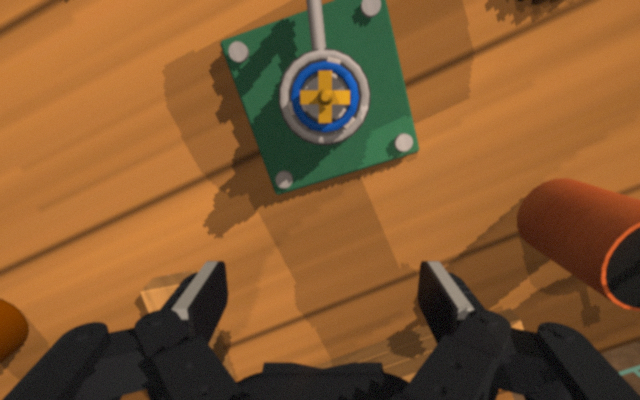

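The view is straight down: arbor cross at about (325,97) inside the blue ring, arms nearly along the image axes, lever at the top.

```bash
python3 - <<'E'
from plan import *
c=load("wrist_8.npz");im=c["img"];crop(im,270,40,380,150,5.4,"pics/c8.png")
h=cv2.cvtColor(im,cv2.COLOR_RGB2HSV);m=cv2.inRange(h,(17,120,60),(32,255,255));m2=np.zeros_like(m);m2[60:135,290:362]=m[60:135,290:362]
v,u=np.nonzero(m2);print(len(u),u.min(),u.max(),v.min(),v.max())
p=np.array([onz(c,(a,b),.114)[:2] for a,b in zip(u,v)])
# centre from bounding extents after rotation
ctr=p.mean(0)
for it in range(5):
    d=p-ctr;r=np.hypot(*d.T);th=np.arctan2(d[:,1],d[:,0])
    ang=np.degrees(np.angle(np.sum((r**4)*np.exp(4j*th))))/4
    A=np.radians(ang);q=d@np.array([[np.cos(A),-np.sin(A)],[np.sin(A),np.cos(A)]])
    lo,hi=np.percentile(q,1,0),np.percentile(q,99,0);cc=(lo+hi)/2
    ctr=ctr+np.array([[np.cos(A),-np.sin(A)],[np.sin(A),np.cos(A)]])@cc
print("centre",ctr,"ang",ang,"extent",hi-lo)
# blue ring
b=cv2.inRange(h,(105,120,60),(125,255,255));v,u=np.nonzero(b[50:150,280:370]);
cnt=np.column_stack([u+280,v+50]).astype(np.float32);(x,y),rad=cv2.minEnclosingCircle(cv2.convexHull(cnt));e=cv2.fitEllipse(cv2.convexHull(cnt));print("ring",onz(c,e[0],.094),e, onz(c,(x,y),.094),rad)
# nose
print(proj(c,[*ctr,.123]))
E
```

```text
1224 300 349 71 122
centre [0.57943806 0.05394967] ang -24.20629298343594 extent [0.02447242 0.02472878]
ring [0.5787664 0.054515  0.094    ] ((324.6991882324219, 95.98747253417969), (67.5163803100586, 70.54263305664062), 0.106587715446949) [0.57872895 0.05440569 0.094     ] 35.295257568359375
[324.63264327  96.75097624]
```

View pics/c8.png

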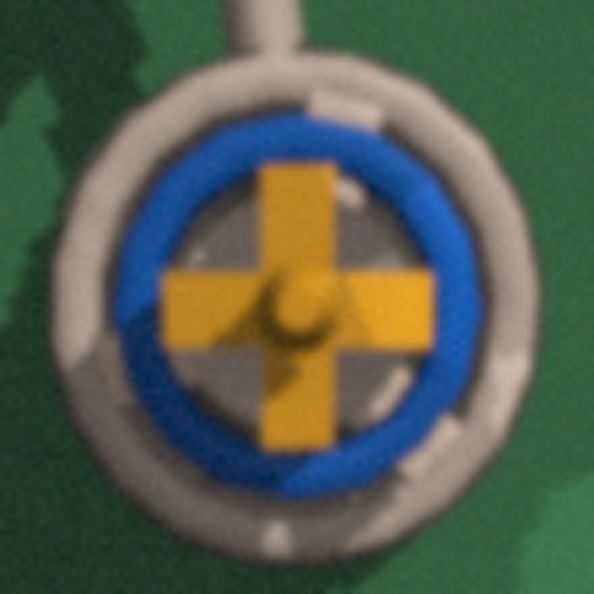

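```bash
python3 - <<'E'
from plan import *; from workcell import bot
s=bot.read_state();a=az(s["tcp_rot"])
for r in plan(s["tool_pos"],a,[.592,-.326,.145],79,13):print(*r)
E
```

```text
-0.87 0.23 0.05 -0.17
-0.88 0.22 0.05 -0.17
-0.88 0.2 0.05 -0.17
-0.88 0.18 0.05 -0.17
-0.89 0.17 0.05 -0.17
-0.89 0.15 0.05 -0.17
-0.89 0.14 0.05 -0.17
-0.9 0.12 0.05 -0.17
-0.9 0.11 0.05 -0.17
-0.9 0.09 0.05 -0.17
-0.9 0.07 0.05 -0.17
-0.9 0.06 0.05 -0.17
-0.9 0.04 0.05 -0.17
```

arm_command(steps=[-0.87,0.23,0,0,0,-0.17,1,-0.88,0.22,0,0,0,-0.17,1,-0.88,0.2,0,0,0,-0.17,1,-0.88,0.18,0,0,0,-0.17,1,-0.89,0.17,0,0,0,-0.17,1,-0.89,0.15,0,0,0,-0.17,1,-0.89,0.14,0,0,0,-0.17,1,-0.9,0.12,0,0,0,-0.17,1,-0.9,0.11,0,0,0,-0.17,1,-0.9,0.09,0.1,0,0,-0.17,1])

```text
time: 9.82
tool_pos: [0.6053, -0.2459, 0.1628]
tcp_rot: [-2.475, -1.935, -0.0]
wrist_force: [-0.2, 0.1, 1.1]
width: 1.002
```

arm_command(steps=[-0.9,0.07,0.2,0,0,-0.17,1,-0.9,0.06,0.2,0,0,-0.17,1,-0.9,0.04,0.2,0,0,-0.17,1,0,0,0,0,0,0,1])

```text
time: 10.32
tool_pos: [0.5913, -0.3266, 0.1437]
tcp_rot: [-2.424, -1.995, 0.001]
wrist_force: [-0.7, 0.5, -0.1]
width: 1.005
```

```bash
python3 snap.py 9 wrist
```

```text
10.32 [ 0.5913 -0.3266  0.1437] az 78.91 tilt [-0.002  0.001 -1.   ] F [-0.7  0.5 -0.1] w 1.005
```

View pics/wrist_9.png

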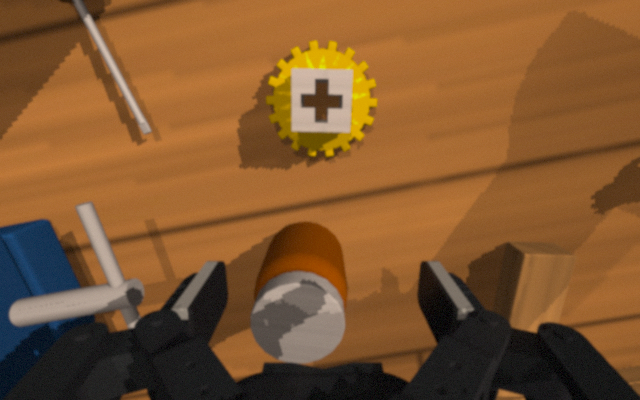

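The wrist view shows the gear's square hub with the cross hole at about (322,100). The jar is below it at (300,315), well clear.

```bash
python3 - <<'E'
from plan import *; from workcell import bot
c=load("wrist_9.npz");im=c["img"]
h=cv2.cvtColor(im,cv2.COLOR_RGB2HSV);m=cv2.inRange(h,(0,0,130),(180,70,255));r=np.zeros_like(m);r[50:150,270:375]=m[50:150,270:375]
cs,_=cv2.findContours(r,cv2.RETR_EXTERNAL,cv2.CHAIN_APPROX_NONE);k=max(cs,key=cv2.contourArea)
rect=cv2.minAreaRect(k);print(rect)
w=np.array([onz(c,p,.044)[:2] for p in cv2.boxPoints(rect)]);print("hub",w.mean(0),[(np.linalg.norm(w[i]-w[i-1]).round(4),np.degrees(np.arctan2(*(w[i]-w[i-1])[::-1])).round(1)) for i in range(4)])
# hole
x0,y0,ww,hh=cv2.boundingRect(k);g=np.zeros_like(m);cv2.drawContours(g,[cv2.convexHull(k)],-1,255,-1);g=cv2.erode(g,np.ones((7,7)))&cv2.inRange(h,(0,70,0),(180,255,140))
v,u=np.nonzero(g);p=np.array([onz(c,(a,b),.044)[:2] for a,b in zip(u,v)]);ctr=p.mean(0);d=p-ctr;R_=np.hypot(*d.T);th=np.arctan2(d[:,1],d[:,0])
print("hole",len(u),ctr,np.degrees(np.angle(np.sum(R_**4*np.exp(4j*th))))/4)
y=cv2.inRange(h,(22,120,60),(34,255,255));v,u=np.nonzero(y[20:180,240:400]);e=cv2.fitEllipse(cv2.convexHull(np.column_stack([u+240,v+20]).astype(np.int32)));print("disc",e,onz(c,e[0],.014))
E
```

```text
((321.5, 100.0), (62.0, 59.0), 90.0)
hub [ 0.51490946 -0.31239423] [(np.float64(0.0396), np.float64(167.4)), (np.float64(0.0384), np.float64(78.9)), (np.float64(0.0396), np.float64(-9.6)), (np.float64(0.0405), np.float64(-101.1))]
hole 768 [ 0.51481752 -0.31255909] -12.091101306184488
disc ((321.3000183105469, 97.9747543334961), (110.45143127441406, 116.49234008789062), 1.415634274482727) [ 0.51270746 -0.31216595  0.014     ]
```

arm_command(steps=[-0.03,-0.87,0,0,0,0.08,1,0,-0.87,0,0,0,0,1,0,-0.86,0,0,0,0,1,0,0,0.8,0,0,0,1,0,0,0.8,0,0,0,1,0,0,0,0,0,0,1])

```text
time: 11.12
tool_pos: [0.5145, -0.3093, 0.0947]
tcp_rot: [-2.428, -1.987, 0.002]
wrist_force: [-0.1, -0.2, 0.0]
width: 0.999
```

```bash
python3 snap.py 10 wrist
```

```text
11.12 [ 0.5145 -0.3093  0.0947] az 78.59 tilt [-0.004  0.003 -1.   ] F [-0.1 -0.2  0. ] w 0.999
```

View pics/wrist_10.png

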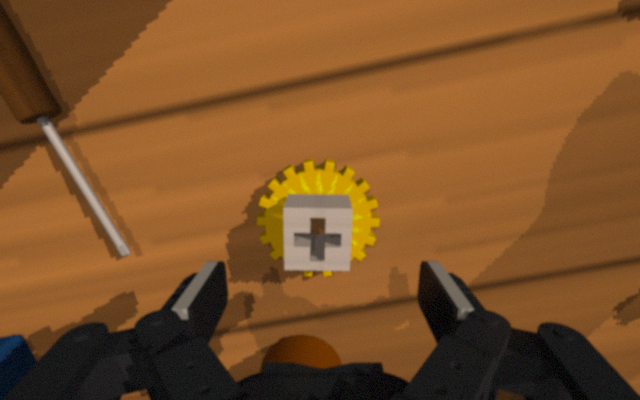

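arm_command(steps=[-0.1,0,0.7,0,0,0,1,0,0,0.7,0,0,0,1,0,0,0.7,0,0,0,1,0,0,0,0,0,0,1])

```text
time: 11.68
tool_pos: [0.5138, -0.3137, 0.0309]
tcp_rot: [-2.429, -1.986, 0.002]
wrist_force: [-0.3, 0.2, -0.7]
width: 1.0
```

```bash
python3 snap.py 11 wrist
```

```text
11.68 [ 0.5138 -0.3137  0.0309] az 78.53 tilt [-0.004  0.003 -1.   ] F [-0.3  0.2 -0.7] w 1.0
```

View pics/wrist_11.png

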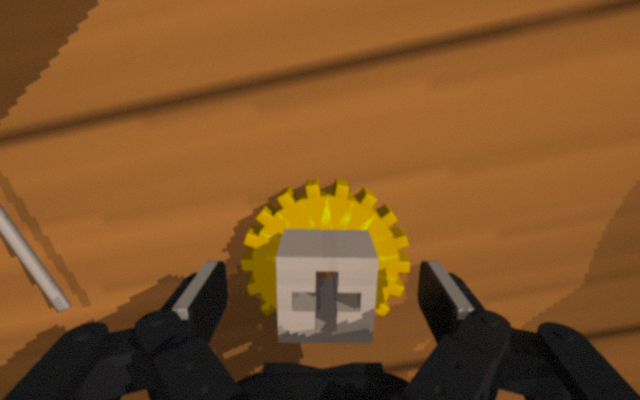

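Hub centred between the pads, so I'll close gently first and then firmly.

arm_command(steps=[0,0,0,0,0,0,0.3,0,0,0,0,0,0,0.3,0,0,0,0,0,0,0.3,0,0,0,0,0,0,0.2,0,0,0,0,0,0,0.2], squeeze=80)

```text
time: 12.35
tool_pos: [0.5165, -0.3154, 0.0348]
tcp_rot: [2.431, 1.987, 0.001]
wrist_force: [-0.6, -0.3, 6.5]
width: 0.448
```

```bash
python3 snap.py 12 wrist
```

```text
12.35 [ 0.5165 -0.3154  0.0348] az 78.53 tilt [ 0.002 -0.001 -1.   ] F [-0.6 -0.3  6.5] w 0.448
```

View pics/wrist_12.png

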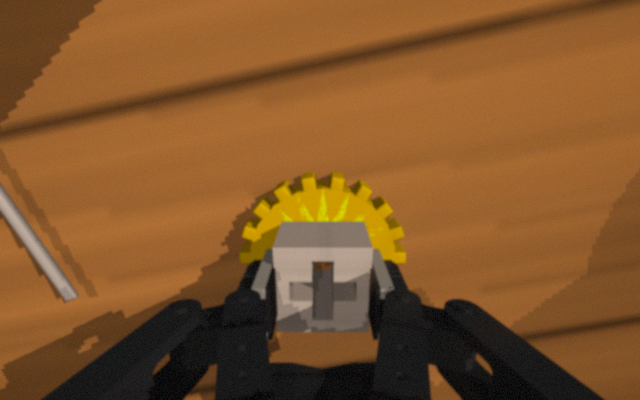

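```bash
cat > hole.py <<'E'
import sys
from plan import *
def hole(tag,ztool=-.0092,show=True):
    c=load(f"wrist_{tag}.npz");im=c["img"];T=c["T_tool_cam"];h=cv2.cvtColor(im,cv2.COLOR_RGB2HSV)
    # hub top plane in tool frame z=ztool
    P=lambda uv:onz(c,uv,ztool,T)[:2]
    crop(im,250,200,400,350,4,f"pics/hub_{tag}.png")
    return c,P,h
E
python3 - <<'E'
from hole import *
c,P,h=hole("12")
E
```

```text
(no output)
```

View pics/hub_12.png

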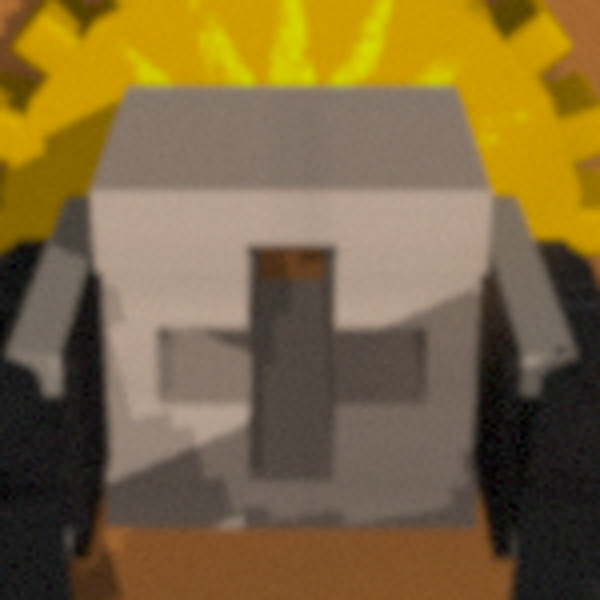

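The crop shows the hub top with corners at (92,190), (492,190), (475,525) and (105,525). The hole spans x 158–425 and y 246–480.

```bash
python3 - <<'E'
from hole import *
c,P,h=hole("12")
Q=lambda x,y:P((x/4+250-.4,y/4+200-.4))
k=[Q(*p) for p in[(92,190),(492,190),(475,525),(105,525)]];print(np.round(k,4),np.mean(k,0))
print(Q(158,366),Q(425,366),Q(292,246),Q(292,480))
E
```

```text
[[-0.0202 -0.0211]
 [ 0.0199 -0.0211]
 [ 0.0199  0.0188]
 [-0.0206  0.0189]] [-0.00024435 -0.00114399]
[-0.01418618 -0.00098163] [ 0.01381046 -0.00099181] [-0.00014691 -0.01491472] [-0.00012482  0.01306343]
```

arm_command(steps=[0,0,-0.3,0,0,0,0.2,0,0,-0.8,0,0,0,0.2,0,0,-0.9,0,0,0,0.2,0,0,-0.9,0,0,0,0.2,0,0,-0.9,0,0,0,0.2,0,0,-0.9,0,0,0,0.2,0,0,-0.6,0,0,0,0.2], squeeze=100)

```text
time: 13.28
tool_pos: [0.5153, -0.3147, 0.1935]
tcp_rot: [2.432, 1.988, -0.0]
wrist_force: [0.3, -0.3, -2.8]
width: 0.449
```

```bash
python3 - <<'E'
from plan import *; from workcell import bot
s=bot.read_state();a=az(s["tcp_rot"]);print(s["tool_pos"],a,s["wrist_force"])
for r in plan(s["tool_pos"],a,[.5803,.0539,.19],65.8,15):print(*r)
E
```

```text
[ 0.51529714 -0.31465218  0.19345439] 78.53484926742067 [ 0.30362726 -0.3488639  -2.81564759]
0.83 -0.02 0.01 0.14
0.83 -0.03 0.01 0.14
0.83 -0.05 0.01 0.14
0.83 -0.06 0.01 0.14
0.83 -0.07 0.01 0.14
0.83 -0.08 0.01 0.14
0.83 -0.09 0.01 0.14
0.82 -0.11 0.01 0.14
0.82 -0.12 0.01 0.14
0.82 -0.13 0.01 0.14
0.82 -0.14 0.01 0.14
0.82 -0.16 0.01 0.14
0.81 -0.17 0.01 0.14
0.81 -0.18 0.01 0.14
0.81 -0.19 0.01 0.14
```

arm_command(steps=[0.83,-0.02,0,0,0,0.14,0.2,0.83,-0.03,0,0,0,0.14,0.2,0.83,-0.05,0,0,0,0.14,0.2,0.83,-0.06,0,0,0,0.14,0.2,0.83,-0.07,0,0,0,0.14,0.2,0.83,-0.08,0,0,0,0.14,0.2,0.83,-0.09,0,0,0,0.14,0.2,0.82,-0.11,0,0,0,0.14,0.2,0.82,-0.12,0,0,0,0.14,0.2,0.82,-0.13,0,0,0,0.14,0.2])

```text
time: 14.52
tool_pos: [0.558, -0.0683, 0.1917]
tcp_rot: [-2.571, -1.803, 0.002]
wrist_force: [0.1, -0.6, -2.3]
width: 0.45
```

arm_command(steps=[0.82,-0.14,0,0,0,0.14,0.2,0.82,-0.16,0,0,0,0.14,0.2,0.81,-0.17,0,0,0,0.14,0.2,0.81,-0.18,0,0,0,0.14,0.2,0.75,-0.19,0,0,0,0.14,0.2,0,0,0,0,0,0,0.2,0,0,0,0,0,0,0.2])

```text
time: 15.4
tool_pos: [0.5789, 0.0516, 0.192]
tcp_rot: [-2.635, -1.71, 0.002]
wrist_force: [0.2, 0.2, -1.0]
width: 0.445
```

```bash
python3 snap.py 13 wrist scene; python3 - <<'E'
from hole import *
hole("13")
from workcell import bot
s=bot.read_state();print(plan(s["tool_pos"],az(s["tcp_rot"]),[.5803,.0539,.165],65.8,1))
E
```

```text
15.4 [0.5789 0.0516 0.192 ] az 65.96 tilt [-0.001 -0.001 -1.   ] F [ 0.2  0.2 -1. ] w 0.445
[[np.float64(0.1), np.float64(0.0), np.float64(0.91), np.float64(0.02)]]
```

View pics/hub_13.png

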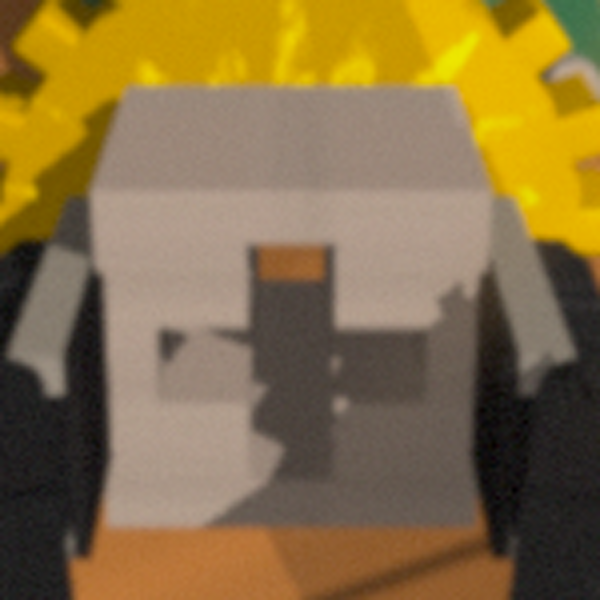

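View pics/scene_13.png

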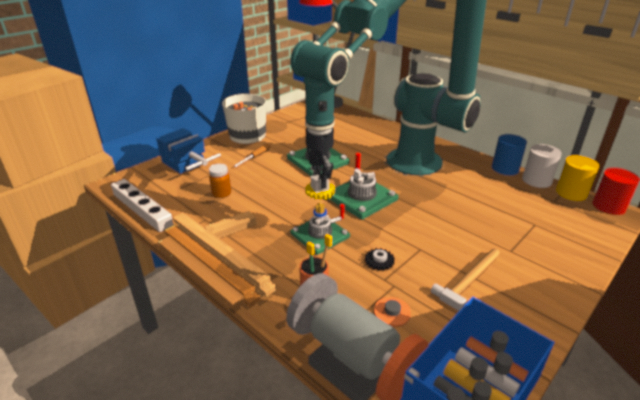

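The grip hasn't slipped: the hub crop is identical to the one at pick-up. I'll shift the last bit and descend to just above the nose.

arm_command(steps=[0.1,0,0.5,0,0,0.02,0.2,0,0,0.4,0,0,0,0.2,0,0,0,0,0,0,0.2])

```text
time: 15.88
tool_pos: [0.579, 0.0544, 0.163]
tcp_rot: [-2.636, -1.705, 0.006]
wrist_force: [0.1, 0.4, -2.6]
width: 0.446
```

```bash
python3 snap.py 14 wrist scene; python3 - <<'E'
from plan import *
from workcell import bot
s=bot.read_state();print(plan(s["tool_pos"],az(s["tcp_rot"]),[.5803,.0539,.155],65.8,1))
c=load("scene_14.npz");crop(c["img"],280,170,360,250,7,"pics/s14.png")
print("nose px",proj(c,[.5793,.0541,.123])-[280,170],"gear underside ctr",proj(c,s["tool_pos"]+[-.001,0.0002,-.0348])-[280,170])
E
```

```text
15.88 [0.579  0.0544 0.163 ] az 65.8 tilt [-0.004 -0.    -1.   ] F [ 0.1  0.4 -2.6] w 0.446
[[np.float64(-0.02), np.float64(0.01), np.float64(0.33), np.float64(0.0)]]
nose px [40.57959385 30.99593454] gear underside ctr [40.74502546 29.06590199]
```

View pics/s14.png

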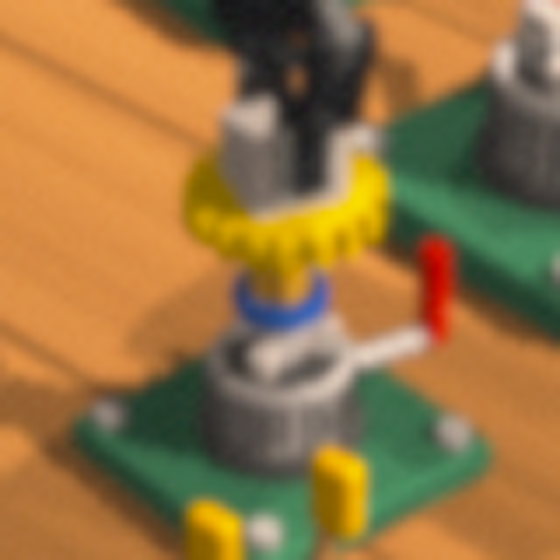

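arm_command(steps=[0,0,0.2,0,0,0,0.2,0,0,0.15,0,0,0,0.2,0,0,0,0,0,0,0.2])

```text
time: 16.35
tool_pos: [0.5803, 0.0547, 0.1544]
tcp_rot: [-2.637, -1.706, 0.001]
wrist_force: [-0.1, 0.4, -1.8]
width: 0.447
```

arm_command(steps=[0,0,0.1,0,0,0,0.2,0,0,0.1,0,0,0,0.2,0,0,0,0,0,0,0.2])

```text
time: 16.73
tool_pos: [0.5804, 0.0547, 0.1486]
tcp_rot: [-2.637, -1.707, 0.001]
wrist_force: [0.2, 0.3, -2.1]
width: 0.45
```

arm_command(steps=[0,0,0.1,0,0,0,0.2,0,0,0.1,0,0,0,0.2,0,0,0,0,0,0,0.2])

```text
time: 17.1
tool_pos: [0.5804, 0.0547, 0.1425]
tcp_rot: [-2.637, -1.707, 0.001]
wrist_force: [0.2, -0.0, -2.3]
width: 0.448
```

```bash
python3 snap.py 15 wrist; python3 - <<'E'
from hole import *
hole("15")
E
```

```text
17.1 [0.5804 0.0547 0.1425] az 65.81 tilt [-0.001 -0.    -1.   ] F [ 0.2 -0.  -2.3] w 0.448
```

View pics/hub_15.png

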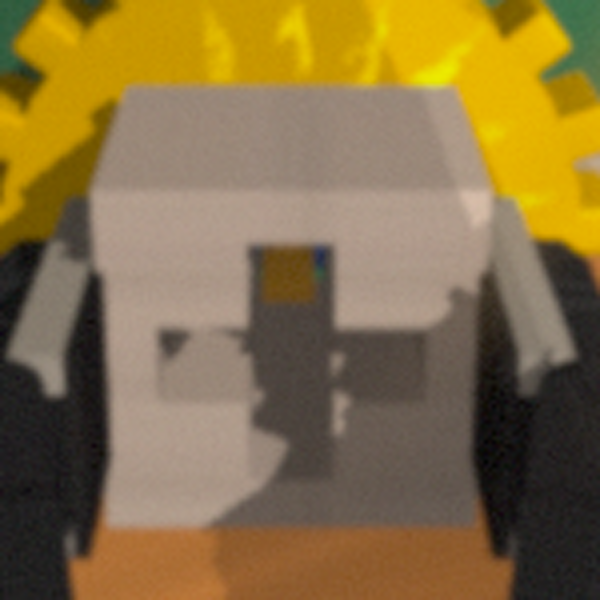

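The slots have entered the splines, with the underside 6 mm below the spline tops and no contact force. The brass arm is visible inside the slot, so I'll keep descending.

arm_command(steps=[0,0,0.15,0,0,0,0.2,0,0,0.15,0,0,0,0.2,0,0,0.15,0,0,0,0.2,0,0,0,0,0,0,0.2])

```text
time: 17.65
tool_pos: [0.5806, 0.0547, 0.1292]
tcp_rot: [-2.637, -1.707, 0.0]
wrist_force: [-0.5, 0.3, -1.7]
width: 0.447
```

arm_command(steps=[0,0,0.12,0,0,0,0.2,0,0,0.12,0,0,0,0.2,0,0,0,0,0,0,0.2])

```text
time: 18.02
tool_pos: [0.581, 0.0547, 0.1232]
tcp_rot: [2.637, 1.707, 0.001]
wrist_force: [-2.1, 0.2, 6.3]
width: 0.448
```

arm_command(steps=[0,0,0.1,0,0,0,0.2,0,0,0.1,0,0,0,0.2,0,0,0,0,0,0,0.2])

```text
time: 18.4
tool_pos: [0.5813, 0.0547, 0.1207]
tcp_rot: [2.637, 1.707, 0.001]
wrist_force: [-9.6, -0.6, 23.8]
width: 0.449
```

arm_command(steps=[0,0,0.1,0,0,0,0.2,0,0,0,0,0,0,0.2])

```text
time: 18.65
tool_pos: [0.5817, 0.0547, 0.1206]
tcp_rot: [2.636, 1.707, 0.002]
wrist_force: [-16.3, -0.9, 38.0]
width: 0.449
```

```bash
python3 snap.py 16 wrist scene; python3 - <<'E'
from hole import *
hole("16");c=load("scene_16.npz");crop(c["img"],280,170,360,250,7,"pics/s16.png")
E
```

```text
18.65 [0.5817 0.0547 0.1206] az 65.84 tilt [ 0.002 -0.    -1.   ] F [-16.3  -0.9  38. ] w 0.449
```

View pics/hub_16.png

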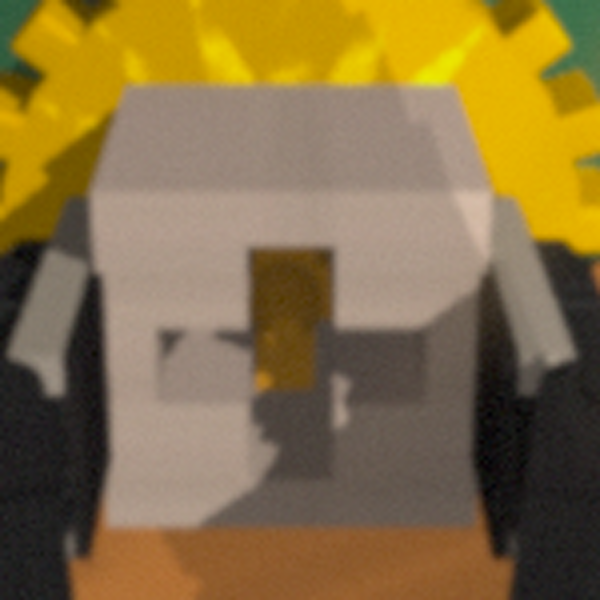

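View pics/s16.png

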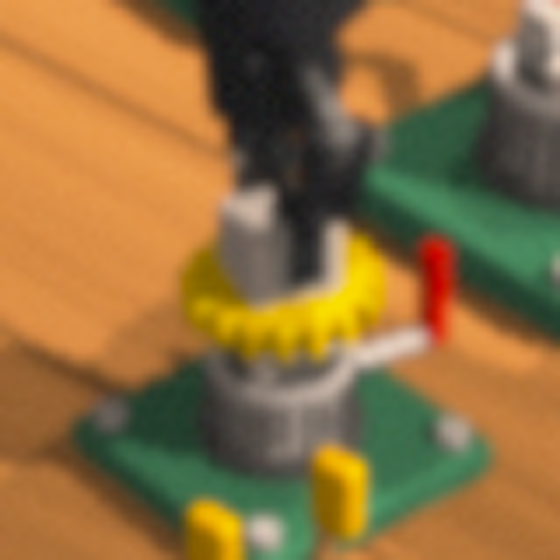

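The gear is stalled at TCP z = 0.1206 against an expected 0.1208, so it's home. I'll ease the push slightly and let it settle.

arm_command(steps=[0,0,-0.05,0,0,0,0.2,0,0,0,0,0,0,0.2,0,0,0,0,0,0,0.2,0,0,0,0,0,0,0.2])

```text
time: 19.25
tool_pos: [0.5815, 0.0547, 0.1206]
tcp_rot: [2.636, 1.706, 0.002]
wrist_force: [-13.1, -1.5, 29.7]
width: 0.446
```

```bash
python3 snap.py 17 wrist top scene; python3 - <<'E'
from plan import *
a=load("scene0.npz")["img"];b=load("scene_17.npz")["img"];cv2.imwrite("pics/s17.png",b[:,:,::-1])
E
```

```text
19.25 [0.5815 0.0547 0.1206] az 65.83 tilt [ 0.002 -0.    -1.   ] F [-13.1  -1.5  29.7] w 0.446
```

View pics/s17.png

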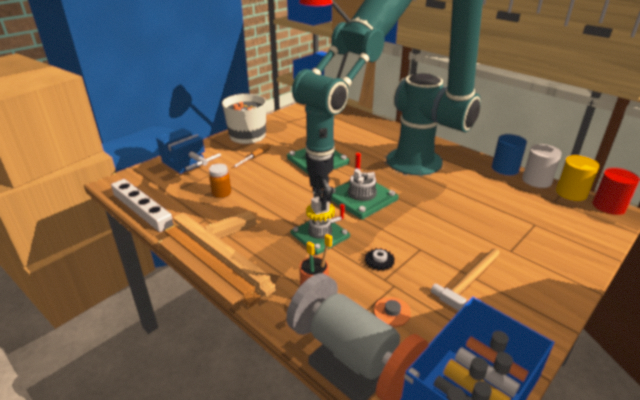

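View pics/top_17.png

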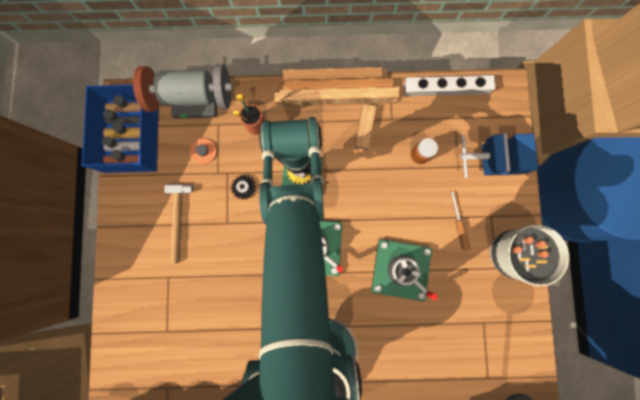

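The bystanders are all where they started, the lever is at its stop at scene (342,212), and the gear is seated and pressed with about 30 N. I'm handing it in.

```bash
python3 - <<'E'
from workcell import bot
print(bot.finish_job()); s=bot.read_state();print(s["time"],s["tool_pos"],s["wrist_force"])
E
```

```text
the job is handed in; nothing more can be done
None
the job is handed in; nothing more can be done
```

The job is handed in at 19.4 s: the lever is at its stop and the yellow gear is fully home on the arbor, still held and pressed down.

- **Lever:** I gripped the red post on the smallest chuck and swung it about 0.97 rad clockwise. It then stayed put while my push rose from 25 to about 80 N. I took that as the hard stop, because I had no direct reading of the sleeve angle.
- **Gear:** I gripped it by its hub, turned it about 13° to match the splines (measured at −24.2°), and slid it down. It entered without any contact force.
- **Last checks:** The tool stopped at z = 0.1206 m, against 0.1208 m expected with the gear fully home. It was pressing with about 30 N downward, plus about 13 N sideways at the wrist, at a 100 N grip setting. By eye in the camera views, the lever was still at its stop and the bystanders were where they started.

No check failed or disagreed. The ring's travel was judged from the tool height, not read directly.

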